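# Clamp, punch and release a brass nameplate bar

## Robot

A 7-joint arm with a two-finger parallel gripper is mounted at the origin on the work surface. World frame = base frame: x ahead of the robot, y to its left, z up, the work surface at z = 0. Lengths are in mm, angles in rad, forces in N, time in s.
With the tool pointing down it reaches from about 400 to 900 mm from the base axis. Payload 5.5 kg.
Tool frame: the origin (TCP) lies at the very end of the fingers, on their centre line; the grasp point (between the pads) lies 19 mm behind it; x points along the fingers, y is the direction in which the jaws open and shut, and the axes are right-handed (so a half turn about x gives the same grasp; the last joint's range is limited). The gripper opens to 85 mm and grips with 20 to 120 N. Pads are 22 mm wide; open, the fingers measure 114 mm over their backs; the gripper's body (76 mm by 85 mm) begins 54 mm behind the grasp point. The pads swing forward as they close: fully open they stand 13 mm farther back than shut.
Start: joints at [-1.022, 0.501, -0.427, 1.55, 0.221, 1.138, -0.21], TCP at [183.213, 623.645, 231.31] pointing down, gripper open.
Joint ranges: [-2.88, 2.88], [-0.31, 2.03], [-1.54, 1.56], [0.2, 2.42], [-1.41, 4.55], [0.19, 2.02], [-2.57, 2.57]. Speed limits (rad/s): [2.57, 2.57, 3.14, 3.14, 3.14, 3.14, 3.14].

## Interface

Orientations are given as [roll, pitch, yaw] about the fixed x, y, z axes, in that order (R = Rz(yaw) Ry(pitch) Rx(roll)).
In Python, from plant import robot gives the robot as it stands.
- The arm moves only by the tool carry_out, never from a script. Its argument "steps" is one flat list of numbers, 6 for each row, row after row: the shift along the tool's x, y, z as a fraction of full scale, then the turn, a rotation vector about the tool's x, y, z as a fraction of full scale. In form: [tx, ty, tz, wx, wy, wz, tx, ty, tz, wx, wy, wz, ...]. A call has 1 to 20 rows; each row is the pose to reach, as a shift and turn from the pose commanded when the call began, along the tool's axes at that moment; what a row does not reach only later rows make up. Full scale, the value 1, is 80 cm for a shift and 45 degrees for a turn. A row lasts 1/8 s, in which the tool goes at most 62.5 mm and 10.7 degrees, less where a joint would pass 70% of its speed; a pose out of reach is approached as far as the arm can. A call with a number of a shift or a turn outside -1 to 1 is refused whole. A call with a gripper value outside its range is refused whole. "claw" is the closure, from -1 (fully open) to 1 (shut), so that 0 is half open, set as the call begins (left out, the last holds). The fingers move at their own pace and stop on an object; the grip force is fixed at half the most. Time passes only in rows, so rows that repeat a pose let the fingers close. It gives the time, the measured TCP pose, the force and the opening at its end, in the units of the state.
- robot.observe(): the state, without advancing time (a new reading comes with each control period).
- robot.get_image(name): name is "side" or "top"; returns a dict with "image" (384x512x3 uint8, red, green, blue), "depth" (384x512 float32, mm along the optical axis (not along the pixel's ray), 0 where there is no reading), "K" (3x3 intrinsics, pixels), "cam_to_world" (4x4, takes a point from camera to world coordinates). Camera axes: x right, y down, z forward; pixel columns grow to the right and rows downward; lengths in mm; the calibration is good to about 2 mm. A picture is of the moment at which its call begins.
- robot.finish_job(): hands the job in, once; it reports no verdict.
The state is a dict: "time": time; "joints": joint angles; "qd": joint speeds; "tau": joint torques, N m; "position": TCP position; "eef_rot": TCP orientation; "contact_force": force on the tool from outside, world axes, zero at the start; "moment": the same for the moment, N m; "opening": finger opening in mm.
Only numpy, scipy, OpenCV 4.12 (cv2) and the standard library are available. Lean on these libraries where they do the work, as an engineer would, in place of code of your own. Each camera call takes 0.05 s, during which the arm holds its last target.

## Task

Mark the brass bar that lies on the marking fixture: push the raised clamp handle down until it locks over centre on the bar, press the spring punch all the way down onto the locked bar and let it come back up, then slide the safety catch sideways off the release button and press the button so that the clamp springs open, leaving the catch open. Then draw the freed bar out endways from under the punch and lay it flat across both battens of the small wooden stand, centred and squarely, set down rather than dropped. Leave the hammer, the tin of punches and the round steel block where they are.

Things in the scene. Friction and masses are not known exactly. Their poses are not given: they have to be found in the camera images.
- fixture: Fixed steel base plate, 12 mm thick. Frame F, used below in mm: origin on the bench, x away from the robot, y to its left, z up (yaw within 0.3 rad). Anvil x -30..30, y -45..50, top z 40. Clamp cheeks x -18..18, y -119..-57, to z 84. Punch bracket x -5..71, y 4..32, to z 86. Release housing x -112..-54, y -125..-75, to z 36. Catch rail x -54..-46, y -193..-63, to z 54.
- handle (a joint): Clamp handle, rad: 0 = open, raised 1 rad above level, held by a spring; grows downwards; 1 = level, locked. Dead centre at 0.8: beyond it the handle snaps down and stays, with 10 to 20 N on the bar; without the bar it does not lock. Pushing at handle_grip takes up to about 8 N. Once released it springs back to 0 in about 0.5 s.
- handle_grip (a point): Middle of the top face of the handle's black rubber sleeve (70 long, 24 wide, 16 mm thick). The handle points to F -y; its hinge axis runs along F x through F (0, -106, 76). This point is 75 mm out along the handle and 8 mm above its middle line: F (0, -140, 143) open, F (0, -181, 84) locked. Sleeve from 40 to 110 mm out.
- punch (a joint): Travel of the spring punch, m: 0 = up, growing downwards; its tip (8 mm diameter) hangs 9.5 mm above the bar when up and meets the bar at 0.0095 (fully down; stop at 0.011). It needs about 4.5 N to start and 10 N to bottom, and springs back. The bar cannot be lifted straight up from under it: draw it out along F +y, at least 55 mm, before lifting.
- punch_top (a point): Centre of the flat top of the punch's round steel head (24 mm diameter, 12 mm high), F (0, 18, 113.5) mm when up. It is 27 mm above the bracket.
- catch (a joint): Travel of the safety catch, m: 0 = covers the release button, 0.050 = fully open. Growing = towards F -y. About 2 N of friction; it stays where it is left.
- catch_tab (a point): Centre of the top of the catch's upright tab: 30 mm along F x, 10 mm along F y, 20 mm tall, on an aluminium plate (64 mm along F x, 38 mm along F y, 4 mm thick, top z 58). F (-85, -100, 78) when the catch is at 0.
- release (a joint): Travel of the release button, m: 0 = up, growing downwards, stop at 0.010, springs back. While the clamp is locked it takes about 6 to 8 N; pressed fully down it kicks the handle back over centre, and the clamp opens.
- release_top (a point): Centre of the top of the round steel release button (22 mm diameter) under the catch, F (-85, -100, 50) when up, 14 mm above its housing. With the catch fully open, the catch's plate is 31 mm from the button's centre on the F -y side, the rail (top z 54) 31 mm on the F +x side; the other sides are free.
- bar_center (a point): Centre of the brass bar: 24 mm wide along its x, 130 mm long along its y, 6 mm thick, about 0.16 kg. It starts flat and loose on the anvil, near F (0, 35, 43), its y along F y; the +y end sticks out past anvil and base plate, the other end lies under the clamp's pad.
- bar_end (a point): Point in the bar 48 mm from its centre along +y, 17 mm from that end: the overhanging part where fingers can grip the 24 mm width (closing along the bar's x); free below down to the bench, about 65 mm from the punch's axis.
- stand: Fixed wooden stand, origin on the bench under its centre, yaw within 0.4 rad: base 80 mm along x, 66 mm along y, 8 mm thick; two battens along its x, 10 mm wide, 25 mm either side of the middle in y, tops at z 28 mm. The bar goes across them, its length along the stand's y (either way round), centre over the middle; bar_center then at z 31 mm.
- hammer: Bystander: hammer of 260 mm lying on the bench beyond the fixture, up to about 40 mm high.
- tin: Bystander: open steel tin, 60 mm diameter, 45 mm high, with punches standing up to 76 mm; it and the stand may change places.
- block: Bystander: round steel bench block, 68 mm diameter, 22 mm high, between the robot and the fixture.
Things that resemble listed ones, but are neither listed nor needed, are in the scene too. Leave any orange or turquoise look-alike of the part that bears bar_center alone.

How it is judged (in metres and radians):
On the way, in this order (a step that is already met when the one before it is completed fails the run):
1. the clamp is locked over centre on the bar (value of joint handle above 0.94 rad and contact force between pad and bar above 8 N), for 0.2 s.
2. the punch is pressed fully down onto the locked bar (value of joint punch above 0.008 m and contact force between punch and bar above 0.5 N and value of joint handle above 0.94 rad).
3. with the clamp still locked, the safety catch is slid off the release button (value of joint catch above 0.042 m and value of joint handle above 0.94 rad), for 0.1 s.
4. the release button is pressed and the clamp springs open (value of joint release above 0.006 m and value of joint handle below 0.7 rad).
At the end, for the whole second after the job is handed in: Bar at rest on both battens, level within 0.08 rad, centre within 30 mm along and 22 mm across the battens of the stand's middle, square within 0.3 rad; handle open (under 0.1 rad); punch and button up (within 3 mm); catch off the button (over 35 mm) (x of bar_center in the frame of stand between -0.03 and 0.03 m and y of bar_center in the frame of stand between -0.022 and 0.022 m and z of bar_center in the frame of stand between 0.027 and 0.035 m and angle between bar_center's own z axis and vertical below 0.08 rad and angle between the y axis of bar_center and the y axis of stand, either way round below 0.3 rad and linear speed of bar below 0.02 m/s and value of joint handle below 0.1 rad and value of joint each of punch, release below 0.003 m and value of joint catch above 0.035 m); the robot touches nothing.
It fails at once if the bar is dropped or thrown onto the stand (horizontal distance between bar_center and stand below 0.06 m and z of bar_center in the frame of stand below 0.08 m and linear speed of bar above 0.8 m/s).
It fails at once if the hammer is moved by more than 30 mm (distance of hammer from where it was at the start of the episode above 0.03 m).
It fails at once if the tin is moved by more than 30 mm (distance of tin from where it was at the start of the episode above 0.03 m).
It fails at once if the round block is moved by more than 30 mm (distance of block from where it was at the start of the episode above 0.03 m).
It also fails if it takes over 61 s, if anything falls off the work surface, if the arm or the gripper's body presses on something with over 40 N, if the wrist force passes 120 N, or if a joint passes its speed limit or range.

## Working session

There is one attempt and no reset: what is moved stays moved. The work goes in short steps, Python scripts to look and compute and a tool call to move; the robot and the scene stay as the last step left them, time stands still between calls to the robot, and variables do not carry over. Pictures are saved under pics/ and viewed, and the job is handed in when it is done.

Besides the shell and the picture viewer there is one more tool, called after "Call:" as name(argument=value, ...), one argument or row to a line, values as JSON. carry_out: Moves the arm, as the interface text tells. Shift numbers are shares of 80 cm and turn numbers shares of 45 degrees, none past 1 either way. Its arguments: {"type":"object","properties":{"steps":{"type":"array"},"claw":{"type":"number"}},"required":["steps"]}

```bash
mkdir -p pics; ls
cat > h.py <<'E'
import numpy as np, cv2
from plant import robot
def snap(n,tag):
    d=robot.get_image(n); np.savez(f'pics/{tag}.npz',**d); cv2.imwrite(f'pics/{tag}.png',d['image'][:,:,::-1]); return d
def load(tag): return dict(np.load(f'pics/{tag}.npz'))
def crop(tag,u0,v0,w,h,s):
    im=cv2.imread(f'pics/{tag}.png')[v0:v0+h,u0:u0+w]; cv2.imwrite(f'pics/{tag}_c{u0}_{v0}.png',cv2.resize(im,None,fx=s,fy=s,interpolation=cv2.INTER_CUBIC))
def p3(d,u,v,z=None):
    K=d['K'];T=d['cam_to_world']; r=np.array([(u-K[0,2])/K[0,0],(v-K[1,2])/K[1,1],1.])
    if z is None:
        Z=d['depth'][int(round(v)),int(round(u))]
    else:
        Z=(z-T[2,3])/(T[:3,:3]@r)[2]
    return T[:3,:3]@(r*Z)+T[:3,3]
def proj(d,p):
    T=np.linalg.inv(d['cam_to_world']); c=d['K']@(T[:3,:3]@np.asarray(p)+T[:3,3]); return c[:2]/c[2]
E
python3 - <<'E'
from h import *
for n in('side','top'):
    d=snap(n,n+'0'); print(n,d['K'].round(1).tolist(),d['cam_to_world'].round(3).tolist())
print(robot.observe())
E
```

```text
pics
side [[356.5, 0.0, 258.5], [0.0, 356.5, 189.7], [0.0, 0.0, 1.0]] [[0.933, -0.265, 0.244, 335.914], [-0.36, -0.705, 0.611, -652.585], [0.011, -0.658, -0.753, 808.966], [0.0, 0.0, 0.0, 1.0]]
top [[456.8, 0.0, 261.2], [0.0, 456.8, 189.4], [0.0, 0.0, 1.0]] [[0.024, -0.995, 0.097, 478.591], [-1.0, -0.023, 0.017, -86.863], [-0.015, -0.098, -0.995, 1197.15], [0.0, 0.0, 0.0, 1.0]]
{'time': 0.1, 'joints': array([-1.02182959,  0.50179027, -0.42678927,  1.5513164 ,  0.2207901 ,
        1.13833148, -0.21035199]), 'qd': array([ 0.00023204, -0.00058129, -0.00021213, -0.00382831, -0.00073372,
       -0.00042677, -0.00076945]), 'tau': array([-1.19582447e-02, -5.70814526e+01, -5.83922446e+00, -2.81744903e+01,
        1.03898492e-02,  5.55599123e-03, -1.17699275e-05]), 'position': array([183.10163171, 623.02673492, 230.35087319]), 'eef_rot': array([-1.60840951,  1.56900063, -1.89420583]), 'contact_force': array([-0.12914775,  0.05595452,  0.23434153]), 'moment': array([0.04104419, 0.02911985, 0.03574853]), 'opening': 85.38508163082822}
```

View pics/side0.png

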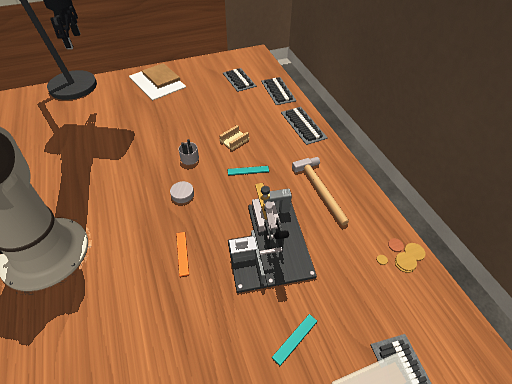

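View pics/top0.png

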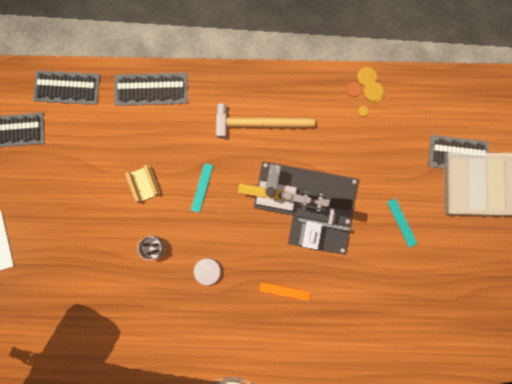

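The side view shows the fixture around (270,235), the stand at (234,138), the tin at (188,153) and the block at (182,192). In the top view the bar end is near (247,190). There are turquoise bars at (202,188) and (402,222) and an orange one at (285,292). All of these are look-alikes to leave alone. Next I'll enlarge.

```bash
python3 - <<'E'
from h import *
crop('top0',230,150,140,110,5.7); crop('side0',215,170,110,130,4.6); crop('top0',115,155,60,50,10)
E
ls pics
```

```text
side0.npz
side0.png
side0_c215_170.png
top0.npz
top0.png
top0_c115_155.png
top0_c230_150.png
```

View pics/top0_c230_150.png

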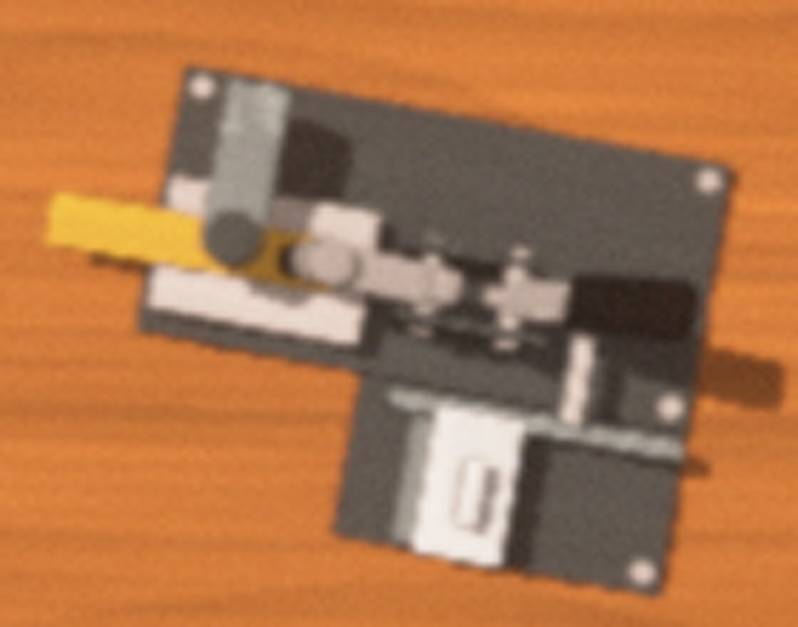

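View pics/side0_c215_170.png

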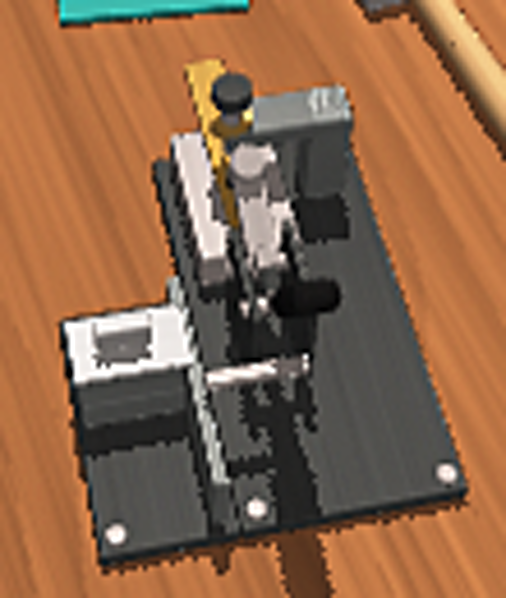

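View pics/top0_c115_155.png

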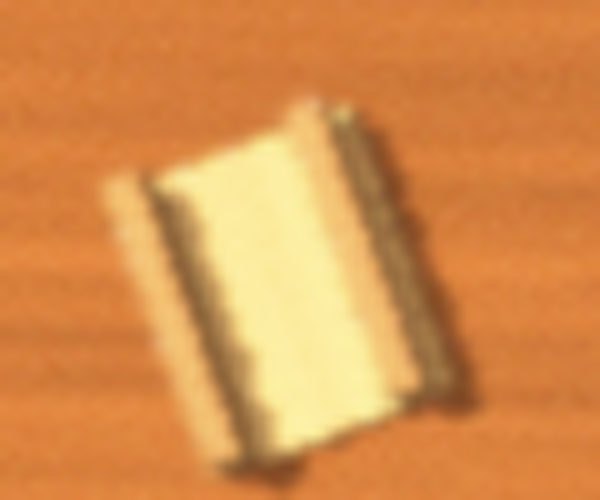

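```bash
cat > fit.py <<'E'
from h import *
from scipy.optimize import least_squares
t=load('top0');s=load('side0')
T=lambda x,y:(230+(x+.5)/5.7-.5,150+(y+.5)/5.7-.5); S=lambda x,y:(215+(x+.5)/4.6-.5,170+(y+.5)/4.6-.5)
obs=[(t,(0,18,113.5),T(232,238)),(t,(-30,50,40),T(150,306)),(t,(-30,-45,40),T(362,343)),(t,(30,-45,40),T(380,210)),
(t,(-50,-63,54),T(391,398)),(t,(-50,-193,54),T(685,445)),(t,(71,18,86),T(260,83)),
(s,(0,18,113.5),S(232,88)),(s,(71,18,86),S(347,97)),(s,(-85,-100,78),S(122,328)),(s,(-50,-193,54),S(222,478))]
def F2w(q,p):
    c,sn=np.cos(q[2]),np.sin(q[2]); return np.array([q[0]+c*p[0]-sn*p[1],q[1]+sn*p[0]+c*p[1],p[2]])
f=lambda q:np.concatenate([proj(d,F2w(q,p))-u for d,p,u in obs])
r=least_squares(f,[500,-150,0],loss='soft_l1',x_scale=[10,10,.1]); print(r.x); print(f(r.x).reshape(-1,2).round(1).tolist())
q=r.x
# overlays
pts=[(0,18,113.5),(0,-140,143),(-85,-100,78),(-30,50,40),(30,50,40),(-30,-45,40),(30,-45,40),(-54,-63,54),(-54,-193,54),(-5,4,86),(71,32,86),(0,83,46),(12,100,46),(-12,100,46)]
for d,tag,u0,v0,w,h,k in((t,'top0',230,150,140,110,5.7),(s,'side0',215,170,110,130,4.6)):
    im=cv2.resize(cv2.imread(f'pics/{tag}.png')[v0:v0+h,u0:u0+w],None,fx=k,fy=k)
    for p in pts:
        u=proj(d,F2w(q,p)); cv2.circle(im,(int((u[0]-u0+.5)*k),int((u[1]-v0+.5)*k)),3,(0,0,255) if p[2]>50 else (0,255,0),-1)
    cv2.imwrite(f'pics/{tag}_ov.png',im)
# stand, from batten top centre lines (z28) in top
C=lambda x,y:p3(t,115+(x+.5)/10-.5,155+(y+.5)/10-.5,28)
for a in [(128,180),(228,465),(305,103),(405,390)]: print(a,C(*a).round(1))
for n,(u,v),z in(('tin',(150,248),60),('block',(207,272),22)): print(n,p3(t,u,v,z).round(1))
ps=[p3(t,u,v,43) for u,v in((239,189),(T(47,220)))]
print('bar end',[p.round(1) for p in ps])
E
python3 fit.py
```

```text
[ 5.77214902e+02 -1.07475915e+02 -1.56054366e-01]
[[-0.2, 0.2], [-0.4, 0.3], [-0.7, 0.5], [0.2, 0.6], [0.2, -0.3], [0.2, 0.9], [-0.0, 0.1], [0.3, -0.6], [0.8, 0.2], [0.5, -2.1], [1.1, 1.4]]
(128, 180) [629.  281.1  28. ]
(228, 465) [555.6 251.3  28. ]
(305, 103) [650.1 236.1  28. ]
(405, 390) [576.  206.5  28. ]
tin [437.7 204.7  60. ]
block [379.3  66.   22. ]
bar end [array([591.3, -10.7,  43. ]), array([593.3,  -7.7,  43. ])]
```

```bash
sleep 2
```

```text
(no output)
```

View pics/top0_ov.png

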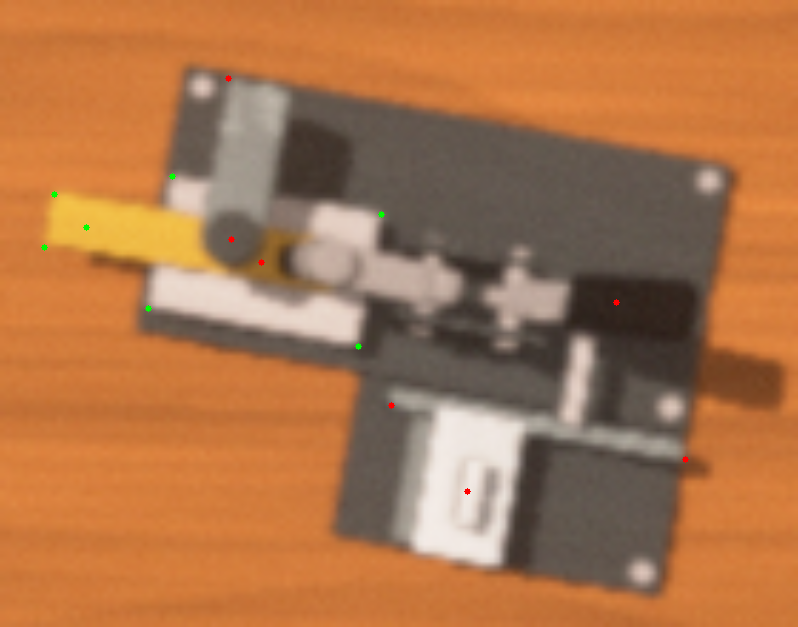

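View pics/side0_ov.png

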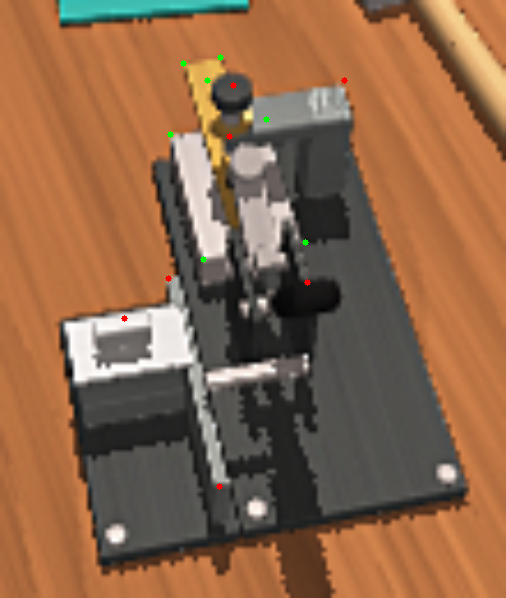

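Frame F fits at about (577.2, −107.5) with yaw −0.156. The bar end in the picture agrees with bar_center at F y≈35. The stand's centre is about (602.7, 243.7) with yaw 0.386. I'll write a helper that turns targets into rows.

```bash
cat > mv.py <<'E'
from h import *
from scipy.spatial.transform import Rotation as Ro
Q=(577.2,-107.5,-0.156)
def Fw(p,q=Q):
    c,s=np.cos(q[2]),np.sin(q[2]); return np.array([q[0]+c*p[0]-s*p[1],q[1]+s*p[0]+c*p[1],p[2]])
def down(yaw): # tool x down, tool y at yaw in world
    y=np.array([np.cos(yaw),np.sin(yaw),0]); x=np.array([0,0,-1.]); return np.stack([x,y,np.cross(x,y)],1)
def rows(targets,o=None):
    o=o or robot.observe(); R=Ro.from_euler('xyz',o['eef_rot']).as_matrix(); p=o['position']
    for t,yaw in targets:
        Rt=down(yaw); 
        dp=R.T@(np.asarray(t)-p)/800; w=Ro.from_matrix(R.T@Rt).as_rotvec()/(np.pi/4)
        print(np.round(np.r_[dp,w],3).tolist(), 'n>=',int(np.ceil(max(np.linalg.norm(dp)*800/62.5,np.linalg.norm(w)*45/10.7))))
def st():
    o=robot.observe(); R=Ro.from_euler('xyz',o['eef_rot']).as_matrix()
    d=o['position']-np.array([Q[0],Q[1],0]);c,s=np.cos(Q[2]),np.sin(Q[2])
    print('t',o['time'],'pos',o['position'].round(1),'F',np.round([c*d[0]+s*d[1],-s*d[0]+c*d[1],d[2]],1),'f',o['contact_force'].round(1),'open',round(o['opening'],1),'ydir',round(float(np.arctan2(R[1,1],R[0,1])),3),'tilt',R[:,0].round(3),'q',o['joints'].round(2)); return o
E
python3 - <<'E'
from mv import *
st()
for yaw in (-0.156,-0.156+np.pi): rows([((560,250,260),yaw),(Fw((0,-120,230)),yaw)])
E
```

```text
t 0.1 pos [183.1 623.  230.4] F [-502.8  660.4  230.4] f [-0.1  0.1  0.2] open 85.4 ydir 1.285 tilt [-0.001 -0.002 -1.   ] q [-1.02  0.5  -0.43  1.55  0.22  1.14 -0.21]
[-0.037, -0.315, 0.583, 1.835, 0.002, 0.002] n>= 9
[0.002, -0.886, 0.749, 1.835, 0.002, 0.002] n>= 15
[-0.037, -0.315, 0.583, -2.165, -0.002, 0.002] n>= 10
[0.002, -0.886, 0.749, -2.165, -0.002, 0.002] n>= 15
```

Run:
```python
from mv import *
rows([((420,480,260),0.85),((560,250,260),0.53)])
```

```text
[-0.037, -0.088, 0.335, 0.554, 0.0, 0.002] n>= 5
[-0.037, -0.315, 0.583, 0.961, 0.001, 0.002] n>= 9
```

Call:
carry_out(
  steps=[-0.037,-0.088,0.335,0.55,0,0.002,-0.037,-0.088,0.335,0.55,0,0.002,-0.037,-0.088,0.335,0.55,0,0.002,-0.037,-0.088,0.335,0.55,0,0.002,-0.037,-0.088,0.335,0.55,0,0.002,-0.037,-0.315,0.583,0.96,0,0.002,-0.037,-0.315,0.583,0.96,0,0.002,-0.037,-0.315,0.583,0.96,0,0.002,-0.037,-0.315,0.583,0.96,0,0.002,-0.037,-0.315,0.583,0.96,0,0.002,-0.037,-0.315,0.583,0.96,0,0.002],
  claw=1,
)

```text
time: 1.48
position: [560.1, 248.8, 260.4]
eef_rot: [2.398, 1.57, 1.355]
contact_force: [-0.1, 0.8, 0.3]
opening: -0.4
```

Run:
```python
from mv import *
st()
rows([((580,50,250),.1),(Fw((0,-126,200)),-.156),(Fw((0,-126,160)),-.156)])
```

```text
t 1.475 pos [560.1 248.8 260.4] F [-72.2 349.3 260.4] f [-0.1  0.8  0.3] open -0.4 ydir 0.528 tilt [ 0.     0.001 -1.   ] q [-0.37  0.38 -0.12  1.63  0.05  1.14  0.03]
[0.013, -0.104, 0.227, 0.545, -0.001, -0.0] n>= 4
[0.075, -0.305, 0.518, 0.871, -0.001, -0.0] n>= 8
[0.125, -0.305, 0.518, 0.871, -0.001, -0.0] n>= 8
```

Call:
carry_out(
  steps=[0.013,-0.104,0.227,0.545,0,0,0.013,-0.104,0.227,0.545,0,0,0.013,-0.104,0.227,0.545,0,0,0.013,-0.104,0.227,0.545,0,0,0.075,-0.305,0.518,0.871,0,0,0.075,-0.305,0.518,0.871,0,0,0.075,-0.305,0.518,0.871,0,0,0.075,-0.305,0.518,0.871,0,0,0.075,-0.305,0.518,0.871,0,0,0.125,-0.305,0.518,0.871,0,0,0.125,-0.305,0.518,0.871,0,0],
)

```text
time: 2.85
position: [557.9, -226.0, 157.1]
eef_rot: [-2.237, 1.563, 2.327]
contact_force: [-0.9, 1.4, 0.5]
opening: -0.1
```

Run:
```python
from mv import *
st(); snap('side','s1'); snap('top','t1'); crop('s1',200,90,150,190,3.1); crop('t1',240,130,130,110,5.5)
```

```text
t 2.85 pos [ 557.9 -226.   157.1] F [  -0.7 -120.   157.1] f [-0.9  1.4  0.5] open -0.1 ydir -0.149 tilt [-0.005  0.006 -1.   ] q [ 0.21  0.47  0.17  1.75 -0.1   0.93  0.28]
```

View pics/s1_c200_90.png

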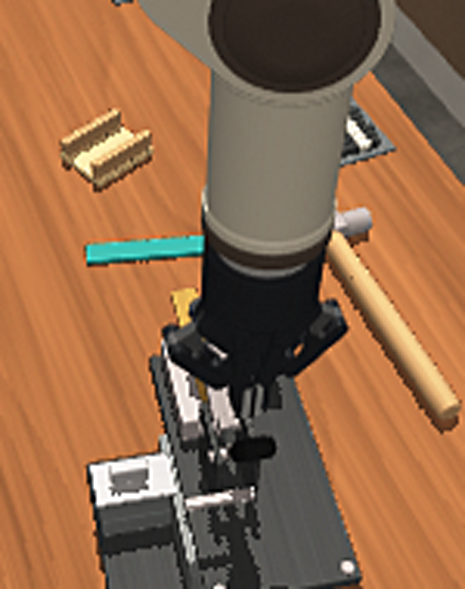

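View pics/t1_c240_130.png

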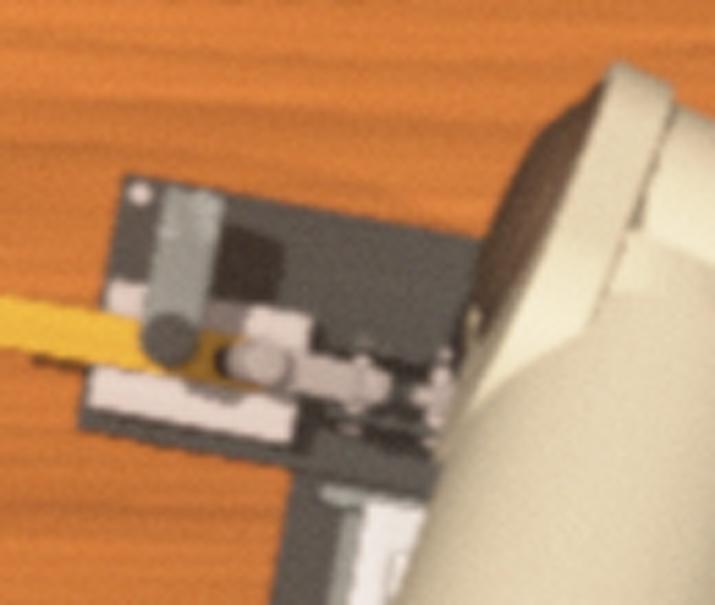

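Side view: the closed fingers hang just behind (+y side) the raised black sleeve, which is at crop (252,448). Everything is clear, so I'll push along the handle's arc.

Run:
```python
from mv import *
st()
T=[]
for e in (1.0,.85,.7,.55,.4,.25,.12,0):
    T.append((Fw((0,-106-80*np.cos(e)+8*np.sin(e)+11,76+80*np.sin(e)+8*np.cos(e)-(1.5))),-.156))
rows(T)
```

```text
t 2.95 pos [ 560.4 -227.2  160.5] F [   2.  -120.9  160.5] f [-0.2 -0.6 -0.5] open 0.1 ydir -0.149 tilt [ 0.001  0.003 -1.   ] q [ 0.21  0.47  0.17  1.75 -0.1   0.94  0.28]
[0.018, -0.003, 0.013, 0.009, -0.004, -0.0] n>= 1
[0.026, -0.003, 0.026, 0.009, -0.004, -0.0] n>= 1
[0.035, -0.003, 0.038, 0.009, -0.004, -0.0] n>= 1
[0.047, -0.003, 0.048, 0.009, -0.004, -0.0] n>= 1
[0.059, -0.003, 0.056, 0.009, -0.004, -0.0] n>= 2
[0.073, -0.003, 0.062, 0.009, -0.004, -0.0] n>= 2
[0.085, -0.003, 0.066, 0.009, -0.004, -0.0] n>= 2
[0.097, -0.003, 0.068, 0.009, -0.004, -0.0] n>= 2
```

Call:
carry_out(
  steps=[0,-0.003,0.006,0.009,-0.004,0,0,-0.003,0.006,0.009,-0.004,0],
)

```text
time: 3.2
position: [556.8, -234.9, 161.7]
eef_rot: [0.876, 1.567, -0.854]
contact_force: [-0.5, 0.6, -0.2]
opening: -0.2
```

Run:
```python
from mv import *
st()
T=[]
for e in (1.0,.85,.7,.55,.4,.25,.12,0):
    T.append((Fw((0,-106-80*np.cos(e)+8*np.sin(e)+11,76+80*np.sin(e)+8*np.cos(e)-(1.5))),-.156))
rows(T)
```

```text
t 3.2 pos [ 556.8 -234.9  161.7] F [  -0.4 -129.   161.7] f [-0.5  0.6 -0.2] open -0.2 ydir -0.16 tilt [ 0.002 -0.003 -1.   ] q [ 0.21  0.46  0.18  1.75 -0.1   0.93  0.28]
[0.019, 0.0, 0.003, -0.005, 0.003, -0.004] n>= 1
[0.027, 0.0, 0.016, -0.005, 0.003, -0.004] n>= 1
[0.037, 0.0, 0.027, -0.005, 0.003, -0.004] n>= 1
[0.048, 0.0, 0.037, -0.005, 0.003, -0.004] n>= 1
[0.061, 0.0, 0.046, -0.005, 0.003, -0.004] n>= 1
[0.075, 0.0, 0.052, -0.005, 0.003, -0.004] n>= 2
[0.087, 0.0, 0.055, -0.005, 0.003, -0.004] n>= 2
[0.099, 0.0, 0.057, -0.005, 0.003, -0.004] n>= 2
```

Call:
carry_out(
  steps=[0.019,0,0.003,0,0,0,0.019,0,0.003,0,0,0,0.027,0,0.016,0,0,0,0.027,0,0.016,0,0,0,0.037,0,0.027,0,0,0,0.037,0,0.027,0,0,0,0.048,0,0.037,0,0,0,0.048,0,0.037,0,0,0,0.061,0,0.046,0,0,0,0.061,0,0.046,0,0,0,0.075,0,0.052,0,0,0,0.075,0,0.052,0,0,0],
)

```text
time: 4.7
position: [548.9, -276.2, 99.8]
eef_rot: [-0.181, 1.569, -1.912]
contact_force: [-0.2, 0.8, 1.3]
opening: 0.1
```

Run:
```python
from mv import *
st(); snap('side','s2'); crop('s2',200,130,150,170,3.3)
```

```text
t 4.7 pos [ 548.9 -276.2   99.8] F [  -1.7 -171.    99.8] f [-0.2  0.8  1.3] open 0.1 ydir -0.161 tilt [-0.001 -0.002 -1.   ] q [ 0.29  0.56  0.18  1.76 -0.12  0.83  0.36]
```

View pics/s2_c200_130.png

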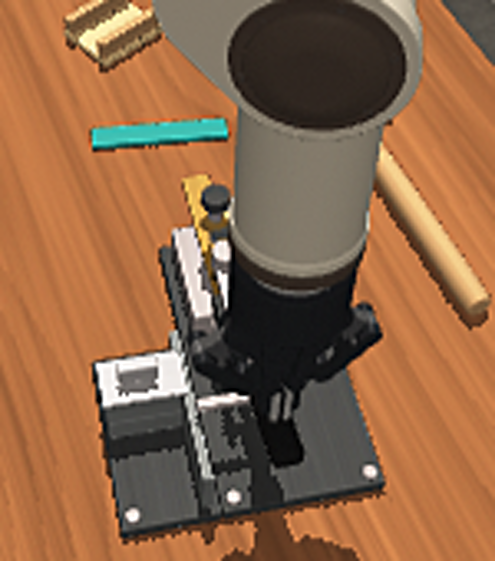

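The fingers sit on the sleeve at crop (285,435), and the handle is nearly level. I'll press the rest of the way down.

Call:
carry_out(
  steps=[0.012,0,0.003,0,0,0,0.012,0,0.003,0,0,0,0.02,0,0.004,0,0,0,0.02,0,0.004,0,0,0],
)

```text
time: 5.25
position: [549.2, -279.4, 84.3]
eef_rot: [0.524, 1.568, -1.207]
contact_force: [-0.2, -0.6, -0.3]
opening: 0.1
```

Run:
```python
from mv import *
st()
```

```text
t 5.25 pos [ 549.2 -279.4   84.3] F [  -0.9 -174.2   84.3] f [-0.2 -0.6 -0.3] open 0.1 ydir -0.16 tilt [ 0.001 -0.002 -1.   ] q [ 0.3   0.58  0.17  1.77 -0.13  0.8   0.37]
```

Call:
carry_out(
  steps=[0.004,0,0,0,0,0,0.004,0,0,0,0,0,0.004,0,0,0,0,0],
)

```text
time: 5.62
position: [549.5, -279.5, 83.9]
eef_rot: [0.882, 1.568, -0.849]
contact_force: [-5.6, 3.3, 19.9]
opening: -0.1
```

Run:
```python
from mv import *
st(); rows([(Fw((0,-174,150)),-.156),(Fw((0,-60,175)),-.156),(Fw((0,18,140)),-.156)])
```

```text
t 5.625 pos [ 549.5 -279.5   83.9] F [  -0.7 -174.2   83.9] f [-5.6  3.3 19.9] open -0.1 ydir -0.16 tilt [ 0.002 -0.002 -1.   ] q [ 0.3   0.58  0.17  1.77 -0.13  0.8   0.37]
[-0.083, 0.001, -0.0, -0.005, 0.002, -0.003] n>= 2
[-0.114, 0.0, -0.143, -0.005, 0.002, -0.003] n>= 3
[-0.071, -0.0, -0.24, -0.005, 0.002, -0.003] n>= 4
```

At z 83.9 it meets a hard stop with 20 N, so the handle is level and locked. Next is the punch.

Call:
carry_out(
  steps=[-0.083,0,0,0,0,0,-0.083,0,0,0,0,0,-0.083,0,-0.143,0,0,0,-0.083,0,-0.143,0,0,0,-0.071,0,-0.24,0,0,0,-0.071,0,-0.24,0,0,0,-0.071,0,-0.24,0,0,0,-0.071,0,-0.24,0,0,0],
)

```text
time: 6.62
position: [579.2, -92.1, 137.5]
eef_rot: [0.199, 1.567, -1.535]
contact_force: [-0.2, -0.9, -0.1]
opening: 0.1
```

Run:
```python
from mv import *
st(); snap('side','s3');crop('s3',200,130,150,170,3.3); rows([(Fw((0,18,118)),-.156),(Fw((0,18,102.5)),-.156)])
```

```text
t 6.625 pos [579.2 -92.1 137.5] F [ -0.4  15.5 137.5] f [-0.2 -0.9 -0.1] open 0.1 ydir -0.163 tilt [ 0.    -0.003 -1.   ] q [-0.01  0.46  0.15  1.81 -0.08  0.87  0.02]
[0.025, 0.0, -0.004, -0.01, 0.004, -0.001] n>= 1
[0.044, 0.0, -0.004, -0.01, 0.004, -0.001] n>= 1
```

View pics/s3_c200_130.png

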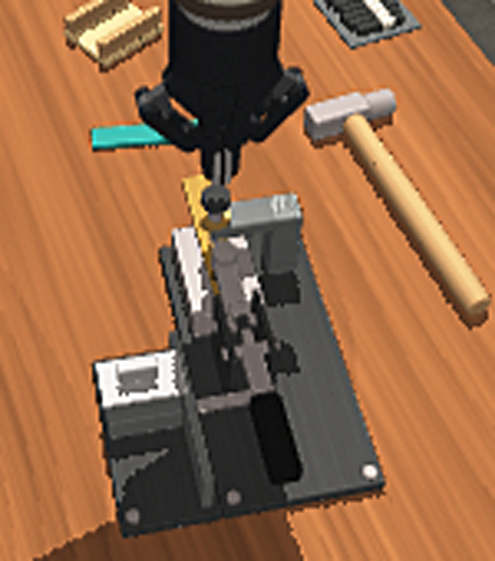

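The handle stays level, with the sleeve at crop (278,440). The fingertips at (222,175) are right above the punch head at (216,197). Pressing now.

Call:
carry_out(
  steps=[0.025,0,0,0,0,0,0.025,0,0,0,0,0,0.038,0,0,0,0,0,0.038,0,0,0,0,0,0.043,0,0,0,0,0,0.043,0,0,0,0,0,0.043,0,0,0,0,0],
)

```text
time: 7.55
position: [580.2, -91.3, 104.7]
eef_rot: [0.742, 1.567, -0.991]
contact_force: [-2.4, -1.4, 8.6]
opening: -0.0
```

Run:
```python
from mv import *
st()
```

```text
t 7.55 pos [580.2 -91.3 104.7] F [  0.5  16.4 104.7] f [-2.4 -1.4  8.6] open -0.0 ydir -0.162 tilt [ 0.002 -0.003 -1.   ] q [-0.    0.51  0.14  1.83 -0.09  0.81  0.02]
```

Call:
carry_out(
  steps=[0.003,0,0,0,0,0,0.003,0,0,0,0,0,0.005,0,0,0,0,0,0.005,0,0,0,0,0],
)

```text
time: 8.05
position: [580.5, -91.4, 103.7]
eef_rot: [0.973, 1.567, -0.759]
contact_force: [-10.8, -1.2, 28.7]
opening: -0.3
```

Run:
```python
from mv import *
st(); rows([(Fw((0,18,150)),-.156),(Fw((-85,-75,130)),-.156),(Fw((-85,-75,68)),-.156)])
```

```text
t 8.05 pos [580.5 -91.4 103.7] F [  0.8  16.4 103.7] f [-10.8  -1.2  28.7] open -0.3 ydir -0.162 tilt [ 0.003 -0.003 -1.   ] q [-0.    0.51  0.14  1.83 -0.09  0.8   0.02]
[-0.058, -0.001, -0.002, -0.007, 0.003, -0.004] n>= 1
[-0.033, -0.106, 0.115, -0.007, 0.003, -0.004] n>= 3
[0.045, -0.107, 0.115, -0.007, 0.003, -0.004] n>= 3
```

Punch bottomed at 28.7 N. I'll lift off and go to the +y side of the catch tab.

Call:
carry_out(
  steps=[-0.058,0,0,0,0,0,-0.058,0,0,0,0,0,-0.033,-0.106,0.115,0,0,0,-0.033,-0.106,0.115,0,0,0,-0.033,-0.106,0.115,0,0,0,-0.033,-0.106,0.115,0,0,0],
)

```text
time: 8.8
position: [481.3, -166.9, 125.6]
eef_rot: [0.567, 1.569, -1.165]
contact_force: [0.3, 0.7, -0.2]
opening: -0.2
```

Run:
```python
from mv import *
st(); rows([(Fw((-85,-74,130)),-.156),(Fw((-85,-74,66)),-.156)]); snap('side','s4');crop('s4',200,130,150,170,3.3)
```

```text
t 8.8 pos [ 481.3 -166.9  125.6] F [-85.5 -73.6 125.6] f [ 0.3  0.7 -0.2] open -0.2 ydir -0.161 tilt [ 0.001 -0.002 -1.   ] q [ 0.13  0.36  0.17  2.01 -0.09  0.78  0.2 ]
[-0.005, 0.001, 0.0, -0.007, 0.002, -0.001] n>= 1
[0.075, 0.001, 0.0, -0.007, 0.002, -0.001] n>= 1
```

View pics/s4_c200_130.png

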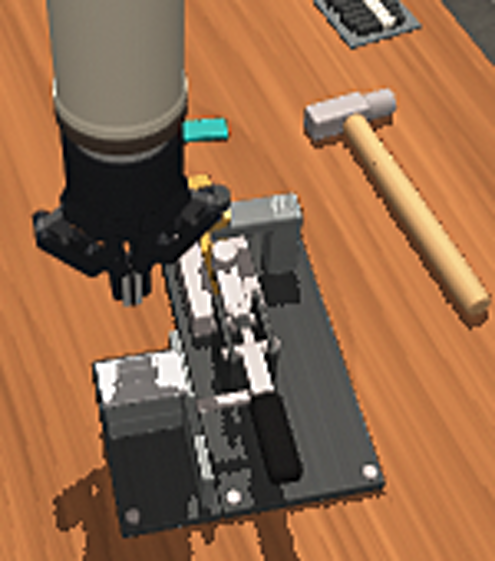

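Clamp is still locked, and the fingers are beside and behind the catch tab. I'll lower and slide.

Call:
carry_out(
  steps=[0.074,0,0,0,0,0,0.074,0,0,0,0,0,0.074,0,0.02,0,0,0,0.074,0,0.03,0,0,0,0.074,0,0.04,0,0,0,0.074,0,0.05,0,0,0,0.074,0,0.06,0,0,0,0.074,0,0.07,0,0,0,0.074,0,0.076,0,0,0,0.074,0,0.076,0,0,0],
)

```text
time: 10.1
position: [472.1, -224.4, 66.8]
eef_rot: [-3.109, 1.569, 1.445]
contact_force: [1.2, 7.7, 5.4]
opening: 0.3
```

Run:
```python
from mv import *
st(); rows([(Fw((-85,-136,66)),-.156)])
```

```text
t 10.1 pos [ 472.1 -224.4   66.8] F [ -85.7 -131.9   66.8] f [1.2 7.7 5.4] open 0.3 ydir -0.158 tilt [ 0.     0.001 -1.   ] q [ 0.26  0.48  0.16  2.01 -0.12  0.67  0.34]
[0.001, 0.001, 0.005, -0.003, -0.002, 0.0] n>= 1
```

Force rose to 7.7 N at the stop. I'll back off and look.

Call:
carry_out(
  steps=[0,0,-0.015,0,0,0,-0.075,0,-0.03,0,0,0,-0.075,0,-0.04,0,0,0,-0.075,0,-0.04,0,0,0],
)

```text
time: 10.6
position: [476.5, -194.7, 126.5]
eef_rot: [0.433, 1.569, -1.296]
contact_force: [0.4, 0.2, 0.2]
opening: 0.1
```

Run:
```python
from mv import *
st(); rows([(Fw((-85,-100,80)),-.156),(Fw((-85,-100,56)),-.156),(Fw((-85,-100,38.5)),-.156)]); snap('side','s5');crop('s5',200,160,150,140,4);snap('top','t5');crop('t5',270,140,110,120,4.8)
```

```text
t 10.6 pos [ 476.5 -194.7  126.5] F [ -85.9 -101.8  126.5] f [0.4 0.2 0.2] open 0.1 ydir -0.159 tilt [ 0.001 -0.002 -1.   ] q [ 0.18  0.37  0.18  2.   -0.09  0.78  0.26]
[0.058, 0.001, -0.002, -0.004, 0.002, -0.001] n>= 1
[0.088, 0.001, -0.002, -0.004, 0.002, -0.001] n>= 2
[0.11, 0.001, -0.002, -0.004, 0.002, -0.001] n>= 2
```

View pics/s5_c200_160.png

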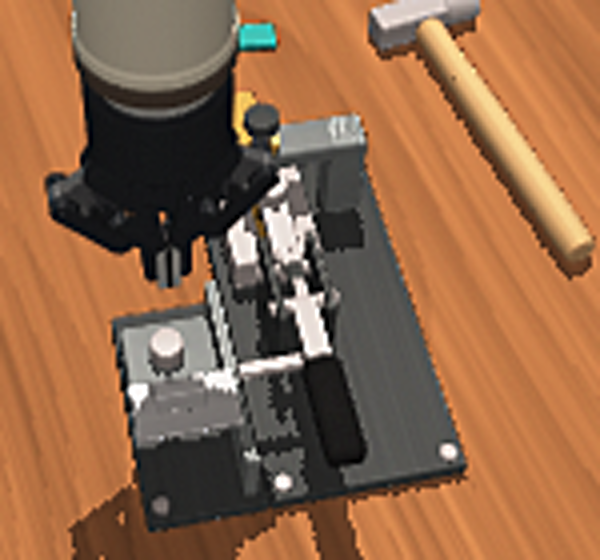

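View pics/t5_c270_140.png

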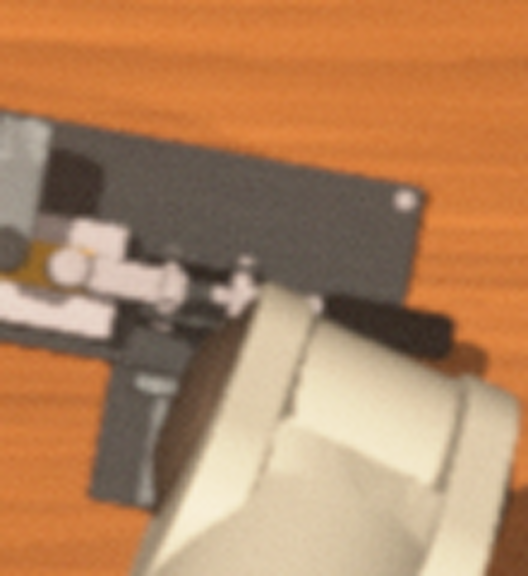

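The button is uncovered at crop (166,350), the catch is at the far end and the handle is still locked. Pressing the button.

Call:
carry_out(
  steps=[0.058,0,-0.002,0,0,0,0.086,0,-0.002,0,0,0,0.086,0,-0.002,0,0,0,0.098,0,-0.002,0,0,0,0.107,0,-0.002,0,0,0,0.111,0,-0.002,0,0,0,0.111,0,-0.002,0,0,0],
)

```text
time: 11.58
position: [477.6, -194.7, 39.9]
eef_rot: [0.894, 1.568, -0.837]
contact_force: [-5.6, 1.9, 17.8]
opening: -0.3
```

Run:
```python
from mv import *
st(); snap('side','s6');crop('s6',200,160,150,140,4)
```

```text
t 11.575 pos [ 477.6 -194.7   39.9] F [ -84.8 -101.6   39.9] f [-5.6  1.9 17.8] open -0.3 ydir -0.161 tilt [ 0.002 -0.002 -1.   ] q [ 0.21  0.52  0.15  2.03 -0.13  0.6   0.29]
```

View pics/s6_c200_160.png

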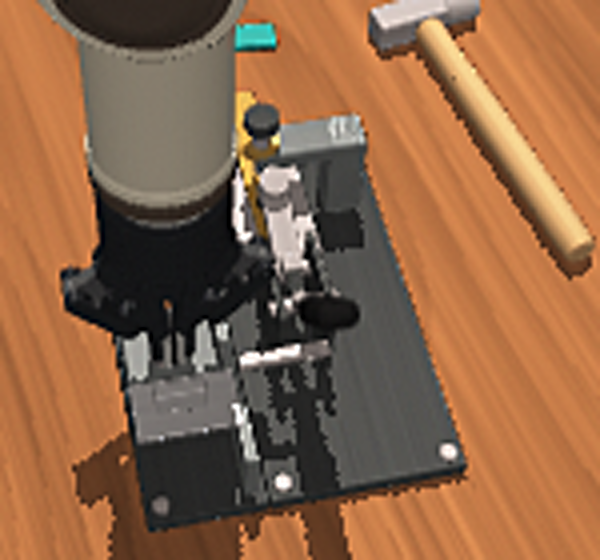

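The handle sprung open while the button is down. I'll lift off and travel to the bar end.

Run:
```python
from mv import *
rows([(Fw((-85,-101,150)),-.156),(Fw((0,110,160)),-.156)])
```

```text
[-0.138, 0.0, -0.0, -0.006, 0.003, -0.003] n>= 2
[-0.15, 0.105, -0.265, -0.006, 0.003, -0.003] n>= 5
```

Call:
carry_out(
  steps=[-0.138,0,0,0,0,0,-0.138,0,0,0,0,0,-0.15,0.105,-0.265,0,0,0,-0.15,0.105,-0.265,0,0,0,-0.15,0.105,-0.265,0,0,0,-0.15,0.105,-0.265,0,0,0,-0.15,0.105,-0.265,0,0,0],
  claw=-0.1,
)

```text
time: 12.5
position: [595.5, 7.6, 158.0]
eef_rot: [1.882, 1.568, 0.158]
contact_force: [-0.5, 0.1, -0.8]
opening: 46.7
```

Run:
```python
from mv import *
st(); snap('side','s7');crop('s7',200,120,130,150,4);d=snap('top','t7');crop('t7',215,140,140,120,5)
rows([(Fw((0,86,80)),-.156),(Fw((0,86,26)),-.156)])
```

```text
t 12.5 pos [595.5   7.6 158. ] F [  0.2 116.5 158. ] f [-0.5  0.1 -0.8] open 46.7 ydir -0.153 tilt [ 0.003  0.    -1.   ] q [-0.15  0.45  0.11  1.78 -0.06  0.92 -0.16]
[0.097, 0.001, 0.031, -0.004, 0.003, -0.001] n>= 2
[0.164, 0.001, 0.031, -0.004, 0.003, -0.001] n>= 3
```

View pics/s7_c200_120.png

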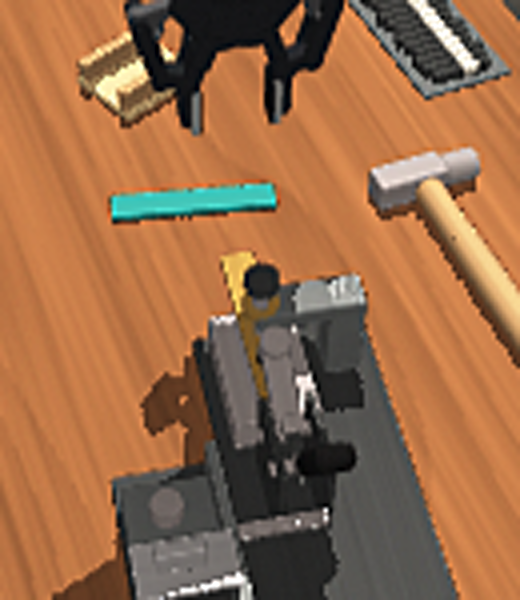

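View pics/t7_c215_140.png

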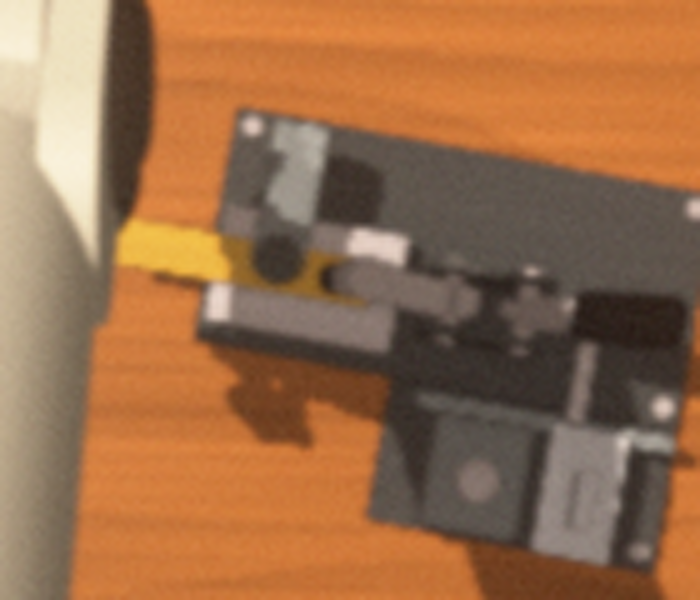

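The bar hasn't moved. Its end is at side crop (238,258), the clamp is open and the gripper is in line. Descending over the bar end.

Call:
carry_out(
  steps=[0.097,0,0.031,0,0,0,0.097,0,0.031,0,0,0,0.097,0,0.031,0,0,0,0.13,0,0.031,0,0,0,0.162,0,0.031,0,0,0,0.162,0,0.031,0,0,0],
)

```text
time: 13.35
position: [589.4, -22.0, 28.0]
eef_rot: [-0.33, 1.569, -2.061]
contact_force: [-0.2, -0.5, 0.4]
opening: 46.8
```

Run:
```python
from mv import *
st(); snap('side','s8');crop('s8',200,100,130,150,4)
```

```text
t 13.35 pos [589.4 -22.   28. ] F [-1.2 86.4 28. ] f [-0.2 -0.5  0.4] open 46.8 ydir -0.16 tilt [-0.001 -0.001 -1.   ] q [-0.09  0.63  0.1   1.85 -0.09  0.67 -0.09]
```

View pics/s8_c200_100.png

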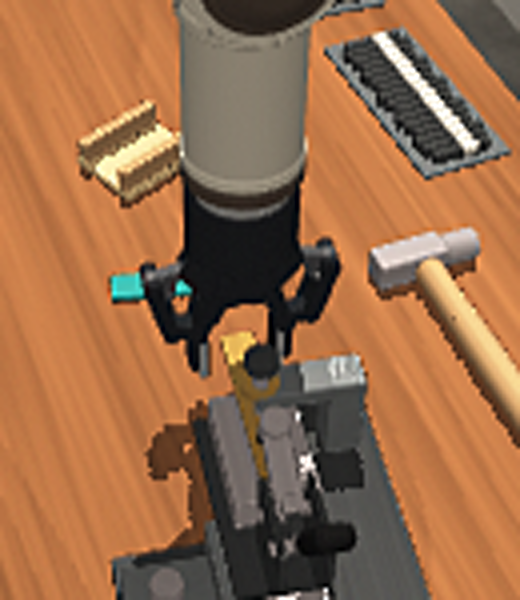

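The bar end at crop (238,348) is between the fingers at (205,360) and (275,335). Closing.

Call:
carry_out(
  steps=[0.002,0,0,0,0,0,0.002,0,0,0,0,0,0.002,0,0,0,0,0,0.002,0,0,0,0,0,0.002,0,0,0,0,0,0.002,0,0,0,0,0],
  claw=1,
)

```text
time: 14.15
position: [591.2, -22.3, 27.4]
eef_rot: [1.225, 1.567, -0.506]
contact_force: [0.4, 1.4, 5.9]
opening: 22.2
```

Run:
```python
from mv import *
st(); a=-.156
rows([(Fw((-1,120,28)),a),(Fw((-1,168,28)),a),(Fw((-1,168,110)),a)])
```

```text
t 14.15 pos [591.2 -22.3  27.4] F [ 0.5 86.3 27.4] f [0.4 1.4 5.9] open 22.2 ydir -0.16 tilt [ 0.003 -0.002 -1.   ] q [-0.09  0.63  0.1   1.85 -0.09  0.67 -0.09]
[-0.001, -0.002, -0.042, -0.005, 0.002, -0.004] n>= 1
[-0.001, -0.002, -0.102, -0.005, 0.002, -0.004] n>= 2
[-0.103, -0.002, -0.102, -0.005, 0.002, -0.004] n>= 2
```

Gripped at 22 mm. Drawing it out along F +y.

Call:
carry_out(
  steps=[-0.002,0,-0.015,0,0,0,-0.002,0,-0.03,0,0,0,-0.002,0,-0.045,0,0,0,-0.002,0,-0.06,0,0,0,-0.002,0,-0.075,0,0,0,-0.002,0,-0.09,0,0,0,-0.002,0,-0.105,0,0,0,-0.002,0,-0.105,0,0,0,-0.002,0,-0.105,0,0,0],
)

```text
time: 15.28
position: [602.8, 60.2, 27.6]
eef_rot: [0.148, 1.569, -1.583]
contact_force: [0.4, -0.3, -1.6]
opening: 22.3
```

Run:
```python
from mv import *
st(); snap('side','s9');crop('s9',180,80,150,150,4)
```

```text
t 15.275 pos [602.8  60.2  27.6] F [ -0.7 169.6  27.6] f [ 0.4 -0.3 -1.6] open 22.3 ydir -0.16 tilt [-0.    -0.002 -1.   ] q [-0.22  0.65  0.1   1.81 -0.09  0.69 -0.23]
```

View pics/s9_c180_80.png

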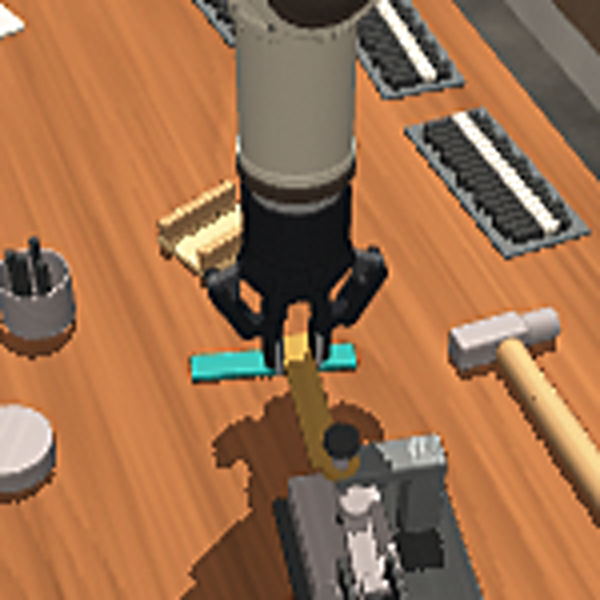

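Run:
```python
from mv import *
d=load('s9')
im=cv2.imread('pics/s9.png')
u0,v0,k=235,150,9
c=cv2.resize(im[v0:v0+62,u0:u0+70],None,fx=k,fy=k,interpolation=cv2.INTER_CUBIC)
for p in [(12,53,46),(-12,53,46),(12,183,46),(-12,183,46)]:
    u=proj(d,Fw(p)); cv2.circle(c,(int((u[0]-u0+.5)*k),int((u[1]-v0+.5)*k)),4,(0,0,255),-1)
cv2.imwrite('pics/s9z.png',c)
```

```text
(no output)
```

View pics/s9z.png

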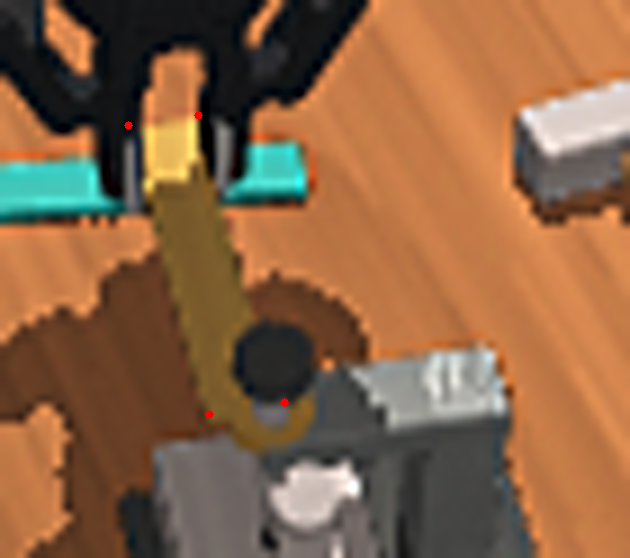

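The bar end lies as predicted (F y≈53), clear of the punch; the brass ring there is the punch's collar. Lifting and moving to the stand.

Run:
```python
from mv import *
st(); a=.386
rows([(Fw((-1,170,110)),-.156),((583.4,291.2,110),a),((583.4,291.2,40),a)])
d=load('side0'); c,s=np.cos(a),np.sin(a)
im=cv2.imread('pics/side0.png');u0,v0,k=210,115,10
cc=cv2.resize(im[v0:v0+45,u0:u0+50],None,fx=k,fy=k,interpolation=cv2.INTER_CUBIC)
for X in(-40,40):
  for Y in(-30,-20,20,30):
    u=proj(d,(602.7+c*X-s*Y,243.7+s*X+c*Y,28)); cv2.circle(cc,(int((u[0]-u0+.5)*k),int((u[1]-v0+.5)*k)),4,(0,0,255),-1)
cv2.imwrite('pics/stand.png',cc)
```

```text
t 15.325 pos [602.9  59.8  27.6] F [ -0.6 169.2  27.6] f [-0.3  0.5 -1.3] open 22.5 ydir -0.161 tilt [ 0.    -0.002 -1.   ] q [-0.22  0.65  0.1   1.81 -0.09  0.69 -0.23]
[-0.103, -0.0, -0.001, -0.006, 0.003, -0.001] n>= 2
[-0.104, -0.07, -0.281, -0.696, 0.003, 0.0] n>= 4
[-0.016, -0.07, -0.282, -0.696, 0.003, 0.0] n>= 4
```

View pics/stand.png

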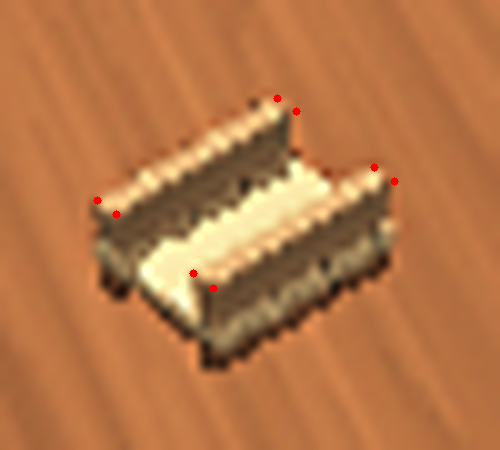

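The stand's pose fits both cameras. Lifting and transporting gently.

Call:
carry_out(
  steps=[-0.035,0,0,0,0,0,-0.07,0,0,0,0,0,-0.104,0,0,0,0,0,-0.104,-0.01,-0.05,-0.1,0,0,-0.104,-0.023,-0.1,-0.25,0,0,-0.104,-0.035,-0.15,-0.4,0,0,-0.104,-0.05,-0.2,-0.5,0,0,-0.104,-0.06,-0.25,-0.6,0,0,-0.104,-0.07,-0.281,-0.696,0,0,-0.104,-0.07,-0.281,-0.696,0,0,-0.104,-0.07,-0.281,-0.696,0,0,-0.06,-0.07,-0.281,-0.696,0,0,-0.02,-0.07,-0.281,-0.696,0,0,-0.02,-0.07,-0.281,-0.696,0,0],
)

```text
time: 17.08
position: [581.9, 287.5, 40.5]
eef_rot: [-1.044, 1.563, -2.232]
contact_force: [-1.0, -0.2, -1.3]
opening: 22.4
```

Run:
```python
from mv import *
st(); snap('side','s10');crop('s10',180,60,120,120,5);snap('top','t10');crop('t10',80,130,140,120,5)
rows([((583.4,291.2,40),.386),((583.4,291.2,24),.386),((583.4,291.2,15.5),.386)])
```

```text
t 17.075 pos [581.9 287.5  40.5] F [-56.7 390.9  40.5] f [-1.  -0.2 -1.3] open 22.4 ydir 0.383 tilt [-0.005 -0.006 -1.   ] q [-0.48  0.69 -0.04  1.68  0.04  0.78 -0.15]
[0.005, -0.001, -0.002, -0.002, 0.003, 0.0] n>= 1
[0.025, -0.001, -0.002, -0.002, 0.003, 0.0] n>= 1
[0.035, -0.001, -0.002, -0.002, 0.003, 0.0] n>= 1
```

View pics/s10_c180_60.png

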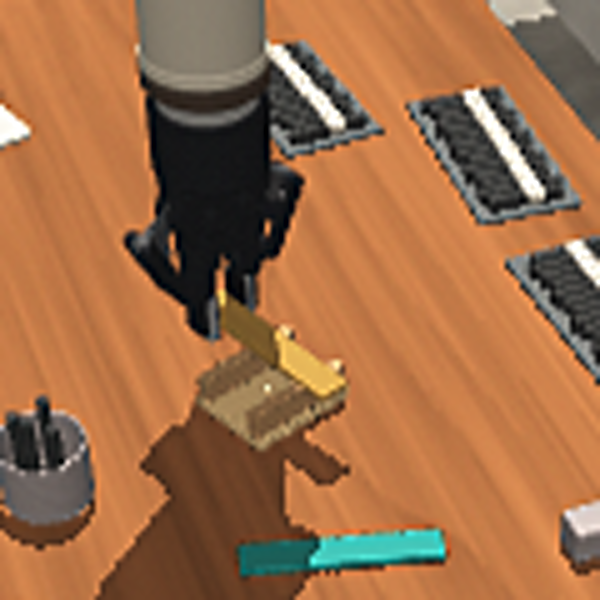

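View pics/t10_c80_130.png

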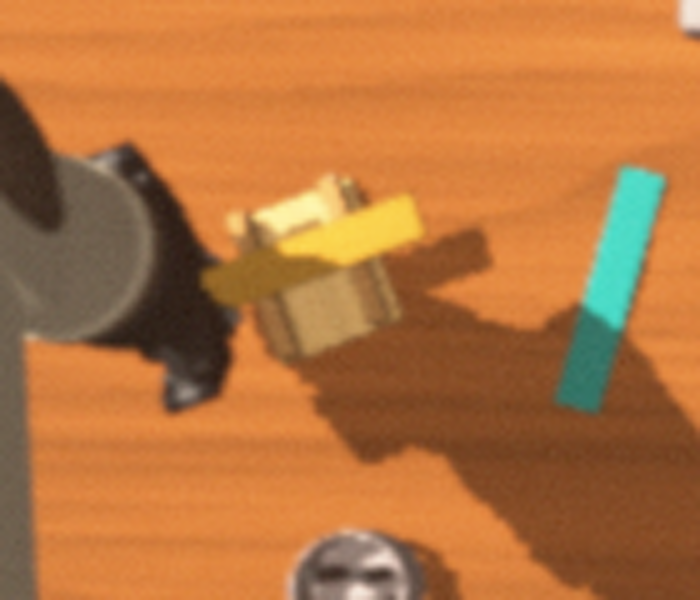

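Run:
```python
from mv import *
st(); o=robot.observe(); 
for tag,u0,v0,w,h,k in(('s10',200,90,70,70,8),('t10',105,150,80,60,9)):
    d=load(tag); im=cv2.imread(f'pics/{tag}.png'); c=cv2.resize(im[v0:v0+h,u0:u0+w],None,fx=k,fy=k,interpolation=cv2.INTER_CUBIC)
    b=np.array([np.cos(.385),np.sin(.385)]); y=np.array([-b[1],b[0]])
    for X in(-12,12):
        for Y in(13.7,-51.3-25,-116.3):
            P=np.array([582.3,289])+X*b+Y*y; u=proj(d,(*P,40.5+15.4+3)); cv2.circle(c,(int((u[0]-u0+.5)*k),int((u[1]-v0+.5)*k)),3,(0,0,255),-1)
    cv2.imwrite(f'pics/{tag}_z.png',c)
```

```text
t 17.175 pos [584.5 289.9  43.9] F [-54.5 393.7  43.9] f [ 0.7  0.4 -1.1] open 22.5 ydir 0.384 tilt [ 0.001 -0.003 -1.   ] q [-0.48  0.69 -0.04  1.67  0.04  0.78 -0.15]
```

View pics/s10_z.png

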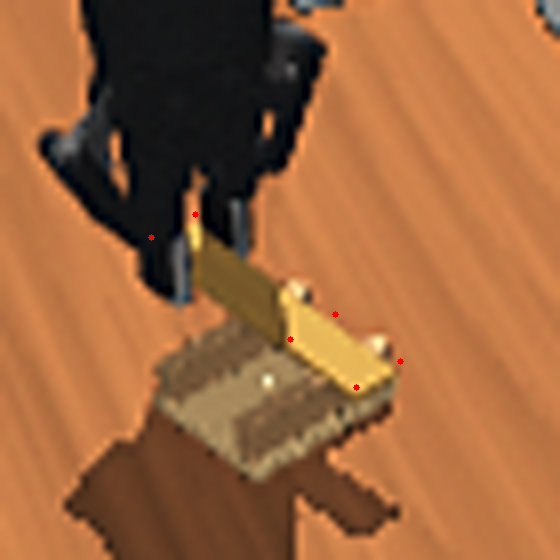

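View pics/t10_z.png

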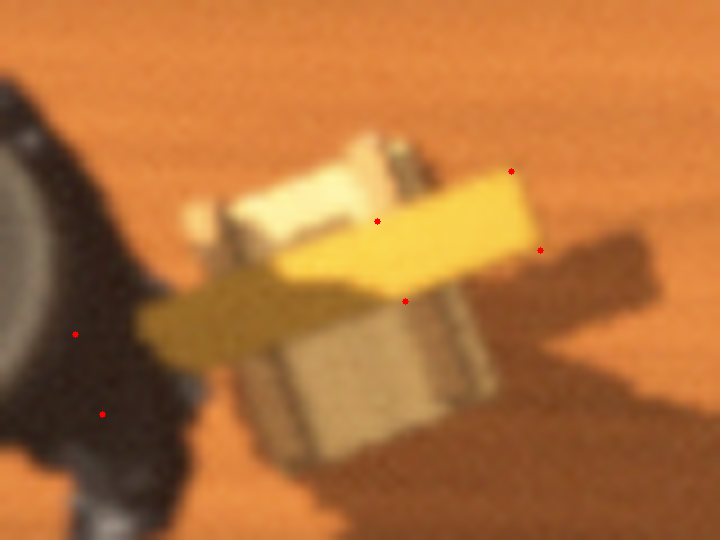

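The bar's far end in both views matches the prediction. It may be rolled slightly in the grip. I'll lower in small steps and watch the force.

Call:
carry_out(
  steps=[0.012,0,-0.001,0,0,0,0.02,0,-0.001,0,0,0,0.026,0,-0.001,0,0,0,0.03,0,-0.001,0,0,0,0.03,0,-0.001,0,0,0],
)

```text
time: 17.8
position: [583.1, 292.0, 19.0]
eef_rot: [-0.427, 1.569, -1.611]
contact_force: [0.3, 0.2, -1.9]
opening: 22.1
```

Run:
```python
from mv import *
st(); snap('side','s11'); crop('s11',200,90,70,70,8)
```

```text
t 17.8 pos [583.1 292.   19. ] F [-56.2 395.5  19. ] f [ 0.3  0.2 -1.9] open 22.1 ydir 0.387 tilt [-0.    -0.002 -1.   ] q [-0.48  0.72 -0.04  1.68  0.04  0.74 -0.15]
```

View pics/s11_c200_90.png

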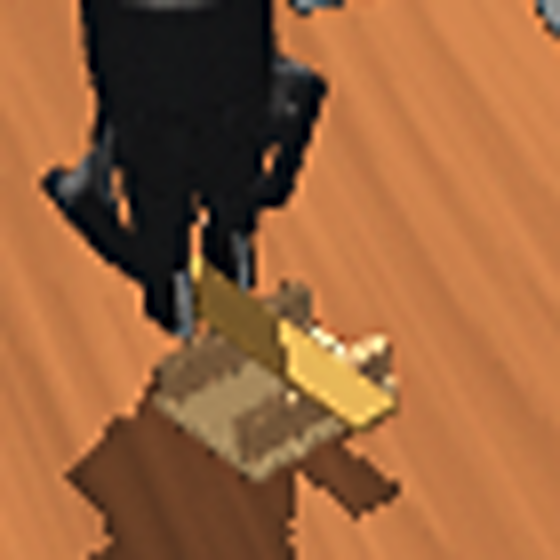

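Call:
carry_out(
  steps=[0.002,0,0,0,0,0,0.004,0,0,0,0,0,0.004,0,0,0,0,0],
)

```text
time: 18.23
position: [583.5, 292.2, 16.4]
eef_rot: [0.041, 1.569, -1.143]
contact_force: [0.3, 0.9, 0.4]
opening: 22.4
```

Call:
carry_out(
  steps=[0.001,0,0,0,0,0,0.002,0,0,0,0,0,0.002,0,0,0,0,0],
)

```text
time: 18.6
position: [583.6, 292.3, 15.9]
eef_rot: [0.102, 1.569, -1.083]
contact_force: [-3.0, -0.8, 8.6]
opening: 22.2
```

Contact at z≈15.9 (8.6 N), as computed. I'll open gently, then check.

Call:
carry_out(
  steps=[-0.001,0,0,0,0,0,-0.001,0,0,0,0,0,-0.001,0,0,0,0,0,-0.001,0,0,0,0,0],
  claw=0,
)

```text
time: 19.1
position: [583.2, 292.0, 15.1]
eef_rot: [-0.318, 1.569, -1.502]
contact_force: [-0.6, 0.3, -0.2]
opening: 42.6
```

Run:
```python
from mv import *
st(); snap('side','s12'); crop('s12',200,90,70,70,8)
```

```text
t 19.1 pos [583.2 292.   15.1] F [-56.1 395.6  15.1] f [-0.6  0.3 -0.2] open 42.6 ydir 0.386 tilt [ 0.    -0.002 -1.   ] q [-0.48  0.73 -0.04  1.68  0.04  0.74 -0.15]
```

View pics/s12_c200_90.png

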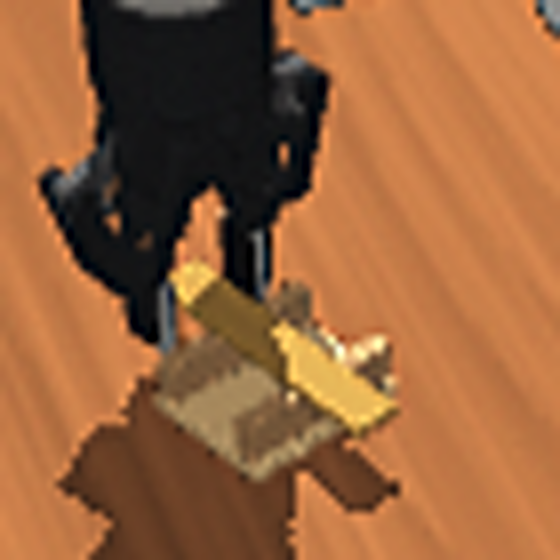

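The bar lies across both battens, free between the open fingers. I'll back straight up.

Call:
carry_out(
  steps=[-0.03,0,0,0,0,0,-0.07,0,0,0,0,0,-0.13,0,0,0,0,0,-0.2,0,0,0,0,0,-0.25,0,-0.1,0,0,0,-0.25,0,-0.15,0,0,0,-0.25,0,-0.2,0,0,0,-0.25,0,-0.25,0,0,0,-0.25,0,-0.25,0,0,0],
)

```text
time: 20.27
position: [503.8, 482.7, 214.6]
eef_rot: [-2.265, 1.569, 2.842]
contact_force: [-0.4, -0.2, 0.7]
opening: 42.8
```

Run:
```python
from mv import *
st(); snap('side','s13'); snap('top','t13'); crop('t13',105,150,80,60,9); crop('s13',190,90,160,210,2.8)
a=.386;d=load('t13');c=cv2.imread('pics/t13_c105_150.png')
b=np.array([np.cos(a),np.sin(a)]);y=np.array([-b[1],b[0]])
for X in(-12,12):
  for Y in(-65,65):
    u=proj(d,(*(np.array([602.7,243.7])+X*b+Y*y),34)); cv2.circle(c,(int((u[0]-104.5)*9),int((u[1]-149.5)*9)),3,(0,0,255),-1)
cv2.imwrite('pics/t13z.png',c)
```

```text
t 20.275 pos [503.8 482.7 214.6] F [-164.2  571.6  214.6] f [-0.4 -0.2  0.7] open 42.8 ydir 0.394 tilt [-0.002  0.001 -1.   ] q [-0.75  0.57 -0.08  1.44  0.05  1.14 -0.44]
```

View pics/t13z.png

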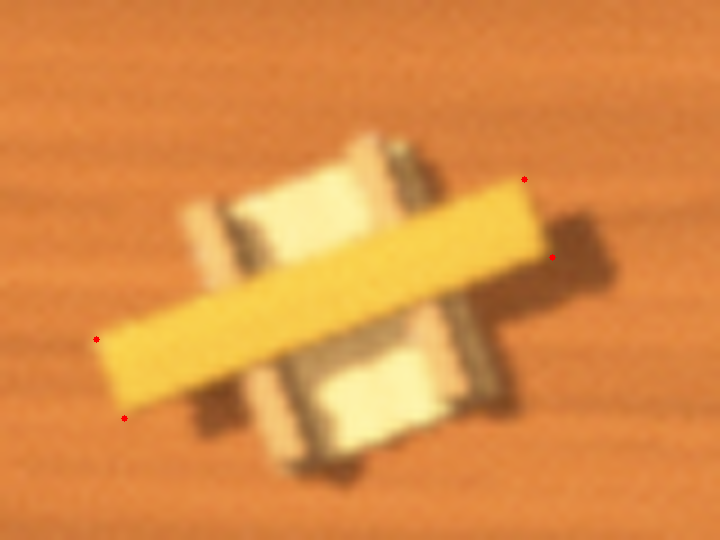

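View pics/s13_c190_90.png

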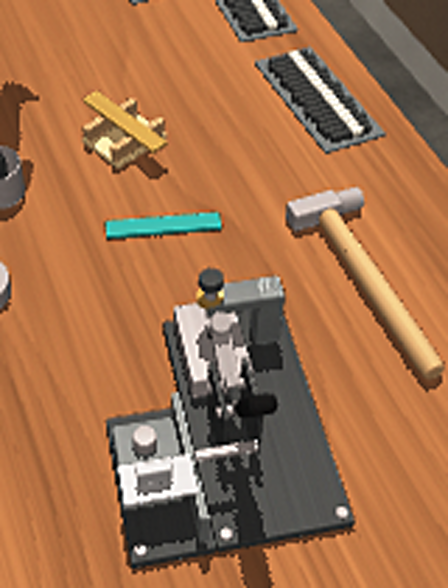

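The bar lies square and centred across both battens: its corners are within a few mm of the predicted dots. The handle is up, the button and punch are up, and the catch is open. Handing in.

Run:
```python
from plant import robot
print(robot.finish_job()); print(robot.observe()['time'])
```

```text
the job is handed in; nothing more can be done
None
the job is handed in; nothing more can be done
```

The job is done and handed in at about 20 s of the 61 s allowed; no verdict was reported.

- **Clamp:** I pushed the handle along its arc until it met a hard stop at z 83.9 mm with 20 N. The pictures showed it level and still locked through the punching and the catch slide.
- **Punch:** I pressed it until it bottomed at about 29 N. In the last view the head looked up again.
- **Catch and release:** I slid the catch to its stop and pressed the button to z 39.9 mm with 18 N. The clamp sprang open while the button was held down.
- **Bar:** I drew it out about 83 mm along F +y, carried it to the stand and lowered it until it touched with about 9 N. Only then did I open the gripper and back straight up.

In the last pictures the bar lies flat across both battens, within a few mm of centre and square. The handle is open, the button is up and the catch is open. The gripper was clear, with no contact force. The hammer looked unmoved; the tin and the block are only partly in the last crop, and I never went near them.

Two readings disagreed slightly. The gripper read about 22 mm on the 24 mm bar, and the bar looked slightly rolled in the grip before it was set down. It lay flat once released.

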